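# Open the sprung presentation case and complete the tumbler set

## Task

Press the lid of the presentation case down at its brass thumb plate, gently but far enough, until the push-to-release latch lets go, then get out of the way at once so that the lid swings fully open by its own spring, untouched. Then take the loose glass tumbler from the counter and set it gently, upright and fully home, in the one empty well of the case, let go, and leave the lid open and everything else undisturbed.

Things in the scene. Friction and masses are not known exactly. Their poses are not given: they have to be found in the camera images.
- case: olive case fixed to the counter, 200 (x) by 300 (y) by 99.5 mm high (back wall 86), walls 5 mm; origin: centre of its underside, z up, front towards -x, hinge at +x. Inside, a tray (top 23 mm above the counter) with three wells at x = +18 mm, y = -85, 0, +85 mm, 61 mm across, 12 mm deep; two hold tumblers. Latch parts up to 90 mm high stand in the middle between tray and front wall.
- case_lid (a joint): lid angle: 0 latched, 1.75 fully open (10 degrees past vertical), below 0 while pressed in. Lid 182 by 284 by 10 mm, set inside the walls; a latch hook sticks out 21 mm from its inner side near the free edge. Once unlatched and let go it follows a finger up with about 1 N and opens in 3 to 5 s by its spring; do not touch it on its way. Unlatching is not felt.
- lid_press (a point): centre of the top of the lid's brass thumb plate (30 by 50 mm, 3 mm proud), 101 mm up when latched, 28 mm behind the case's front face, 164 mm from the hinge. It gives with about 2 N plus 0.6 N/mm; the latch lets go 2.5 to 10.5 mm down (unseen, differs each time); a rubber stop follows 2 mm deeper (12 N/mm). Pressed with 12 to 16 N it always unlatches; over 22 N damages it.
- lid_hinge (a point): middle of the lid's hinge line, fixed on the case, 88 mm above the counter, at the case's x = +92 mm, y = 0
- well_pad: thin grey felt disc, 40 mm across, on the floor of the one empty well; origin: centre of the well's floor, 11 mm above the counter; hidden until the lid is open. A seated tumbler's underside is level with this origin.
- tumbler: the loose clear glass tumbler standing on the counter, straight-sided, 56 mm across, 60 mm high, wall 3.5 mm, 0.1 to 0.2 kg; origin: centre of its underside, z up. Setting it on the case with more than 25 N would chip it.
- set_a: one of two equal tumblers already in wells of the case; origin at the centre of its underside
- set_b: the other tumbler already in a well of the case; origin at the centre of its underside
- candle_jar: bystander: white lidded candle jar, 70 mm across, 85 mm high; origin at the centre of its underside. The loose tumbler, this jar and the sugar bowl swap places
- sugar_bowl: bystander: blue lidded sugar bowl, 72 mm across, 78 mm high; origin at the centre of its underside
- mug: bystander: white mug, 76 mm across, 85 mm high, at the far right
- gift_box: bystander: red box 100 by 80 by 60 mm, on the left
- trinket: bystander: brass ornament 64 mm across, 75 mm high, on the left
Mind the look-alikes: they are no part of the job. What is shaped like the tumbler but orange is not meant.

How it is judged:
By the outcome, as a careful person would: the job done as asked, in the order asked, and still so for the second after the job is handed in, with the robot touching nothing.
It also fails if it takes over 64 s, if anything falls off the work surface, if the arm or the gripper's body presses on something with over 40 N, if the wrist force passes 120 N, or if a joint passes its speed limit or range.

## Robot

A 7-joint arm with a two-finger parallel gripper is mounted at the origin on the work surface. World frame = base frame: x ahead of the robot, y to its left, z up, the work surface at z = 0. Lengths are in m, angles in rad, forces in N, time in s.
With the tool pointing down it reaches from about 0.425 to 0.95 m from the base axis. Payload 4.7 kg.
Tool frame: the origin (TCP) lies on the centre line of the jaws, within the pads' length; the fingertips stand robot.nose_length ahead of it and the grasp point (between the pads) lies 8 mm behind it (robot.nose_length is the distance from the TCP to the fingertips, in m); z points along the fingers, y is the line along which they close (so a half turn about z gives the same grasp; the last joint's range is limited). The gripper opens to 85 mm and grips with 20 to 120 N. Pads are 22 mm wide; open, the fingers measure 114 mm over their backs; the gripper's body (76 mm by 85 mm) begins 54 mm behind the grasp point. The pads swing forward as they close: fully open they stand 13 mm farther back than shut.
Start: joints at [-1.316, 0.469, -0.049, 1.532, 0.024, 1.141, -0.082], TCP at [0.189, 0.648, 0.242] pointing down, gripper open.
Joint ranges: [-2.59, 2.59], [-0.33, 1.99], [-1.39, 1.29], [0.1, 2.45], [-1.04, 4.18], [0.21, 1.99], [-2.66, 2.66]. Speed limits (rad/s): [2.57, 2.57, 3.14, 3.14, 3.14, 3.14, 3.14].

## Interface

Orientations are given as [roll, pitch, yaw] about the fixed x, y, z axes, in that order (R = Rz(yaw) Ry(pitch) Rx(roll)).
In Python, from plant import robot gives the robot as it stands. Calls block until the motion is done:
- robot.goto(position, orientation): joint-space move of the TCP to a pose.
- robot.move_straight(position, vel=0.15, attitude=None, contact_N=None): straight line of the TCP; attitude=None keeps the orientation; vel is the mean speed in m/s. With contact_N (N) it stops when the force on the tool has changed by that much, and returns True; else False.
- robot.move_joints(angles): joint-space move.
- robot.grip(opening, strength=None): opening from 0.0 (shut) to 1.0 (fully open); strength is the grip in N (None keeps the last); returns when the fingers have stopped.
- robot.sleep(seconds).
- robot.inverse_kinematics(position, orientation): joint angles nearest the present ones, or None.
- robot.sense(): the state.
- robot.grab_frame(name): name is "scene" or "top" or "wrist"; returns a dict with "image" (480x640x3 uint8, red, green, blue), "range_z" (480x640 float32, m along the optical axis (not along the pixel's ray), 0 where there is no reading), "fx", "fy", "cx", "cy" (pixels), "dist_coeffs" ([k1, k2, p1, p2, k3] as OpenCV has them; the pictures are not rectified), "R" (3x3) and "t" (3): a world point X has camera coordinates R X + t. Camera axes: x right, y down, z forward; pixel columns grow to the right and rows downward; lengths in m; the calibration is good to about 2 mm. A picture is of the moment at which its call begins.
A pose or a line that the arm cannot do raises robot.IKError and nothing moves.
- robot.close_job(): hands the job in; it is judged then, once.
The state is a dict: "t": time; "joint_pos": joint angles; "joint_velocities": joint speeds; "effort": joint torques, N m; "tcp_pos": TCP position; "tcp_rot": TCP orientation; "wrist_force": force on the tool from outside, world axes, zero at the start; "torque": the same for the moment, N m; "opening": opening from 0.0 (shut) to 1.0 (fully open); "gripper_force": force on a finger pad.
Only numpy, scipy, OpenCV 4.12 (cv2) and the standard library are available. Lean on these libraries where they do the work, as an engineer would, in place of code of your own. Each camera call takes 0.05 s, during which the arm holds its last target. There are 200 camera calls.

## Working session

There is one attempt and no reset: what is moved stays moved. The work goes in short steps, each a Python script; the robot and the scene stay as the last script left them, time stands still between calls to the robot, and variables do not carry over. Pictures are saved under pics/ and viewed, at most 10 in all, crops included, and the job is handed in when it is done.

```bash
ls; mkdir -p pics
cat > h.py <<'E'
import numpy as np, cv2
from plant import robot
def grab(n,save=None):
    f=robot.grab_frame(n)
    if save: cv2.imwrite('pics/'+save,f['image'][:,:,::-1])
    return f
def cloud(f):
    "world points HxWx3 (nan where no range)"
    K=np.array([[f['fx'],0,f['cx']],[0,f['fy'],f['cy']],[0,0,1]])
    v,u=np.mgrid[:480,:640]
    p=cv2.undistortPoints(np.stack([u,v],-1).reshape(-1,1,2).astype(float),K,np.array(f['dist_coeffs'])).reshape(480,640,2)
    z=f['range_z'].astype(float); z[z==0]=np.nan
    c=np.dstack([p*z[...,None],z])
    return (c-np.array(f['t']))@np.array(f['R'])
E
python3 - <<'E'
from h import *
for n in('scene','top'):
    f=grab(n,n+'1.png'); np.save(n+'.npy',cloud(f)); print(n,-np.array(f['R']).T@f['t'])
s=robot.sense();print(s['t'],s['tcp_rot'],s['opening'],robot.nose_length)
E
```

```text
pics
scene [1.21322927 0.57502708 0.87167589]
top [0.37062319 0.0387248  1.39844254]
0.1 [-3.13986143e+00  6.84491219e-05  2.85780615e+00] 0.9978608807262113 0.011
```

View pics/top1.png

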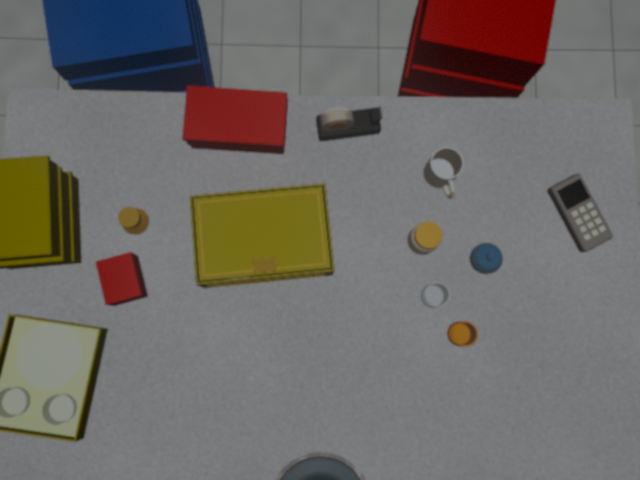

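View pics/scene1.png

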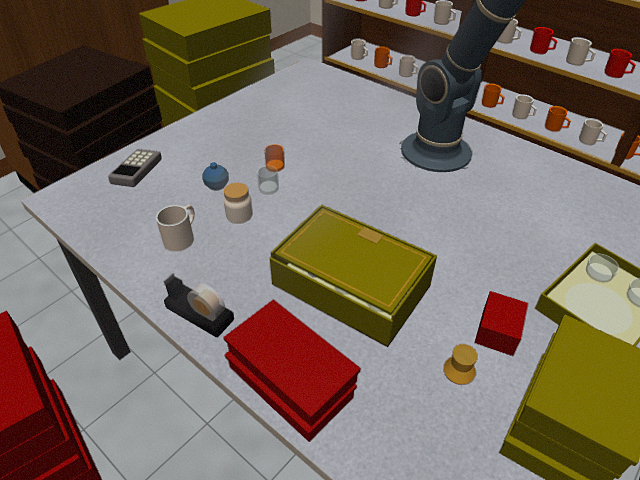

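The top view shows the case at (262,235) with its thumb plate at (263,265). The cups on the right are the clear one at (434,295), the orange look-alike at (461,334), the candle jar (427,236), the sugar bowl (487,258) and the mug (445,168). The open tray at left (50,375) also holds clear cups, but they are already in a different tray. The loose clear one at (434,295) on the bare counter fits the description. I'll confirm it with a crop while measuring.

```bash
cat > m.py <<'E'
from h import *
im=cv2.imread('pics/top1.png'); P=np.load('top.npy')
def rect(m):
    c=max(cv2.findContours(m.astype(np.uint8),0,2)[0],key=cv2.contourArea); return c
# case: rim points
m=(P[...,2]>.08)&(P[...,2]<.115); m[:,:185]=0; m[:,345:]=0; m[:175]=0; m[300:]=0
q=P[m]; r=cv2.minAreaRect((q[:,:2]*1000).astype(np.float32)); print('case rect mm',r, 'z pct',np.percentile(q[:,2],[5,50,95]))
# thumb plate
sub=im[245:285,235:300].astype(int); hsv=cv2.cvtColor(sub.astype(np.uint8),cv2.COLOR_BGR2HSV)
for r0 in (4,20): print('hsv',[hsv[r0,c].tolist() for c in (3,28,60)])
lid=np.median(hsv[2:8,:,0]); pm=(hsv[...,0]<lid-4)&(sub.min(2)>0)
n,l,s,c=cv2.connectedComponentsWithStats(pm.astype(np.uint8))
for i in range(1,n):
    if s[i,4]>40:
        pts=P[245:285,235:300][l==i]; print('plate?',s[i],c[i]+[235,245],np.nanmedian(pts,0))
for nm,(u,v) in dict(tum=(434,295),orange=(461,334),jar=(428,230),bowl=(487,257),mug=(445,165)).items():
    w=P[v-18:v+19,u-18:u+19].reshape(-1,3); t=w[w[:,2]>.02]; print(nm,len(t),np.nanmedian(t,0) if len(t) else '',np.nanmax(w[:,2]))
a=cv2.resize(im[200:360,380:540],(600,600),interpolation=cv2.INTER_CUBIC)
cv2.imwrite('pics/crop1.png',a)
E
python3 m.py
```

```text
case rect mm ((591.6209716796875, 135.1825714111328), (202.28436279296875, 300.19891357421875), 6.266283988952637) z pct [0.09145729 0.09795241 0.1025298 ]
hsv [[27, 203, 117], [27, 216, 117], [27, 203, 118]]
hsv [[27, 198, 117], [21, 172, 120], [25, 177, 128]]
plate? [ 18  13  23  14 230] [264.00434783 264.60869565] [0.52093681 0.12727866 0.10076279]
plate? [42 33 23  6 56] [287.07142857 279.73214286] [0.49753971 0.08018343 0.01860465]
plate? [10 35 30  5 73] [259.65753425 282.38356164] [0.49001768 0.14273333 0.01999248]
tum 290 [ 0.4639883  -0.25738792  0.05110709] 0.06761448767987752
orange 336 [ 0.37915405 -0.31380816  0.04900194] 0.0659542926541828
jar 749 [ 0.59106684 -0.22681604  0.08377821] 0.09246500533281916
bowl 794 [ 0.5459895  -0.36828386  0.05303774] 0.08199424004543018
mug 759 [ 0.7631455  -0.2811428   0.06535379] 0.0933483755374864
```

View pics/crop1.png

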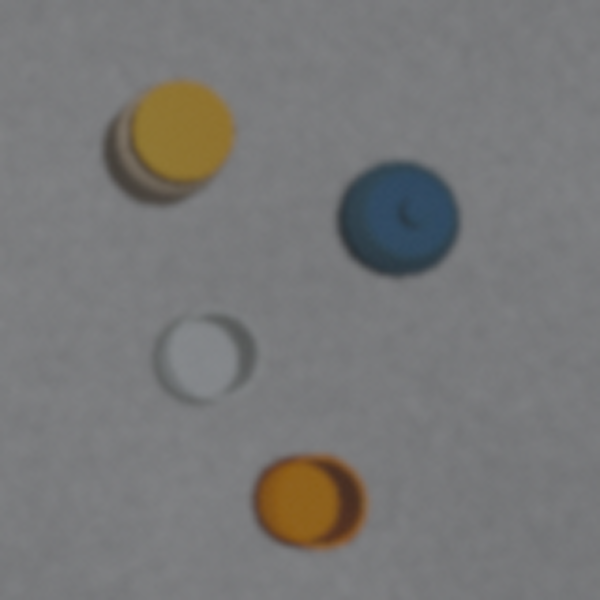

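The crop shows the loose clear tumbler at crop (205,358), which is full-frame (435,295). It is clear and not orange, so it is the one meant. The plate measured at (0.521,0.127) agrees with the case fit: centre (0.5916,0.1352), yaw 6.3°. Next I check reach for every pose, then press.

```bash
cat >> h.py <<'E'
C=np.array([.5916,.1352]); YAW=np.deg2rad(6.27)
def case(x,y,z): 
    c,s=np.cos(YAW),np.sin(YAW); return [C[0]+c*x-s*y, C[1]+s*x+c*y, z]
def down(yaw): return [np.pi,0,(yaw+np.pi)%(2*np.pi)-np.pi]
E
python3 - <<'E'
from h import *
for n,p,ys in [('press',case(-72,0,0)and case(-.072,0,.11),(0,np.pi)),('pressup',case(-.072,0,.24),(0,np.pi)),('tum',[.464,-.257,.04],(np.pi/2,-np.pi/2)),('tumup',[.464,-.257,.25],(np.pi/2,-np.pi/2))]+[('well%d'%y,case(.018,y/1000,z),(np.pi/2,-np.pi/2)) for y in(-85,0,85) for z in (.05,.25)]:
    for y in ys:
        q=robot.inverse_kinematics(p,down(YAW+y)); print(n,np.round(y,2),None if q is None else np.round(q,2))
E
```

```text
press 0 [-0.81  0.46  0.64  2.02 -0.39  0.78 -1.4 ]
press 3.14 [-0.44  0.4   0.15  2.   -0.09  0.74  1.45]
pressup 0 [-0.9   0.28  0.72  1.9  -0.21  1.04 -1.55]
pressup 3.14 [-0.54  0.24  0.26  1.88 -0.07  1.03  1.44]
tum 1.57 [-0.11  0.61  0.72  2.07 -0.64  0.68  1.14]
tum -1.57 [-0.34  0.82  1.1   2.08 -0.99  0.9  -1.68]
tumup 1.57 [-0.33  0.31  0.95  1.9  -0.29  1.07  0.85]
tumup -1.57 [-0.44  0.37  1.12  1.91 -0.38  1.1  -2.2 ]
well-85 1.57 [-0.48  0.64  0.46  1.84 -0.4   0.75  0.3 ]
well-85 -1.57 [-0.85  0.91  1.1   1.86 -0.97  1.03 -2.36]
well-85 1.57 [-0.57  0.41  0.58  1.69 -0.24  1.12  0.18]
well-85 -1.57 [ 0.61  0.65 -1.18  1.62  0.62  1.3   2.58]
well0 1.57 [-0.59  0.64  0.42  1.83 -0.36  0.75  0.14]
well0 -1.57 [ 0.46  0.97 -1.19  1.77  1.    1.14  2.19]
well0 1.57 [-0.66  0.41  0.51  1.68 -0.22  1.12  0.02]
well0 -1.57 [ 0.47  0.66 -1.18  1.61  0.62  1.3   2.45]
well85 1.57 [-0.68  0.65  0.37  1.79 -0.32  0.76 -0.04]
well85 -1.57 [-0.2   0.64 -0.31  1.76  0.26  0.78  2.61]
well85 1.57 [-0.73  0.42  0.43  1.63 -0.19  1.13 -0.14]
well85 -1.57 [ 0.32  0.68 -1.18  1.57  0.65  1.33  2.31]
```

Run:
```python
from h import *
robot.grip(0.0)
robot.goto(case(-.072,0,.17),down(YAW+np.pi))
robot.move_straight(case(-.072,0,.122),vel=.08)
r=robot.move_straight(case(-.072,0,.088),vel=.010,contact_N=13)
s=robot.sense()
robot.move_straight(case(-.082,0,.25),vel=.4)
s2=robot.sense()
print(r,s['t'],s['tcp_pos'],s['wrist_force'],s2['t'],s2['tcp_pos'],s2['wrist_force'])
robot.goto([.45,-.2,.28],down(YAW+np.pi/2))
robot.grip(1.0)
f=grab('wrist','w1.png'); np.save('w1.npy',cloud(f))
print(robot.sense()['t'])
f=grab('scene','s2.png')
```

```text
True 5.875 [0.51958847 0.12728224 0.10208086] [-2.47121814 -0.61323989  9.03128507] 6.4 [0.51042254 0.12640321 0.25108622] [ 0.46493095 -0.55568725 -1.1227667 ]
8.4917
```

Run:
```python
from h import *
a=cv2.imread('pics/w1.png');b=cv2.imread('pics/s2.png')
cv2.imwrite('pics/c2.png',cv2.resize(np.hstack([a,b]),(800,300)))
```

```text
(no output)
```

View pics/c2.png

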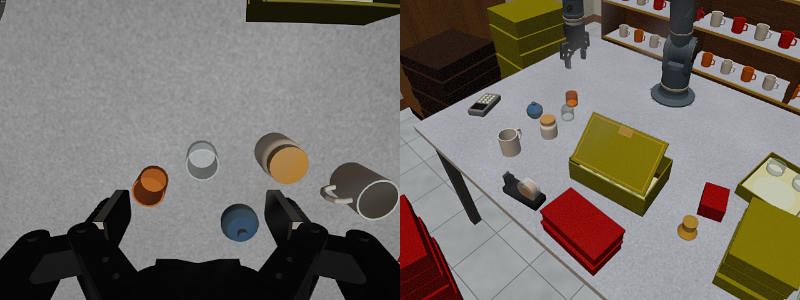

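The lid is unlatched and swinging up freely (scene half, around (620,150)). In the wrist half the clear tumbler is at (202,160). I'll refine its position by warping both views onto the rim plane z = 0.06.

```bash
cat >> h.py <<'E'
def ortho(f,c,z,half=.06,px=.0003):
    "image resampled on the horizontal plane z; up = +x, left = +y"
    n=int(2*half/px); i,j=np.mgrid[:n,:n]
    X=np.stack([c[0]+half-i*px,c[1]+half-j*px,np.full((n,n),z)],-1).reshape(-1,3)
    K=np.array([[f['fx'],0,f['cx']],[0,f['fy'],f['cy']],[0,0,1]])
    uv=cv2.projectPoints(X,cv2.Rodrigues(np.array(f['R']))[0],np.array(f['t'],float),K,np.array(f['dist_coeffs']))[0].reshape(n,n,2).astype(np.float32)
    return cv2.remap(f['image'][:,:,::-1].copy(),uv[...,0],uv[...,1],cv2.INTER_LINEAR)
E
python3 - <<'E'
from h import *
P=np.load('w1.npy'); c=np.array([.464,-.257])
for nm,Q in(('w',P),('t',np.load('top.npy'))):
    d=np.hypot(Q[...,0]-c[0],Q[...,1]-c[1])<.045
    q=Q[d&(Q[...,2]>.052)&(Q[...,2]<.07)]; 
    x,r=cv2.minEnclosingCircle((q[:,:2]*1000).astype(np.float32)); print(nm,len(q),np.mean(q,0),x,r)
out=[]
for n in('wrist','top'):
    f=grab(n)
    for z in(.06,):
        o=ortho(f,c,z); g=cv2.GaussianBlur(cv2.cvtColor(o,cv2.COLOR_BGR2GRAY),(0,0),2)
        h=cv2.HoughCircles(g,cv2.HOUGH_GRADIENT,1,30,param1=30,param2=12,minRadius=84,maxRadius=102)
        if h is not None:
            for a in h[0][:3]: print(n,'rim',c+.06-a[[1,0]]*.0003,a[2]*.3)
            a=h[0][0]; cv2.circle(o,(int(a[0]),int(a[1])),int(a[2]),(0,0,255),1)
        out.append(o)
f=grab('scene'); out.append(cv2.resize(f['image'][150:450:,100:500,::-1],(533,400)) if 0 else cv2.resize(f['image'][:,120:600,::-1],(400,400)))
cv2.imwrite('pics/o1.png',cv2.resize(np.hstack(out),(798,266)))
print(robot.sense()['t'])
E
```

```text
w 754 [ 0.46367027 -0.25587028  0.05851668] (463.6155700683594, -256.001708984375) 28.10821533203125
t 138 [ 0.46452935 -0.2554237   0.0585318 ] (463.8729553222656, -255.9824676513672) 28.393310546875
wrist rim [ 0.46325 -0.25595] 27.36
wrist rim [ 0.46295 -0.24005] 26.940002
top rim [ 0.47795 -0.26045] 29.76
8.6917
```

View pics/o1.png

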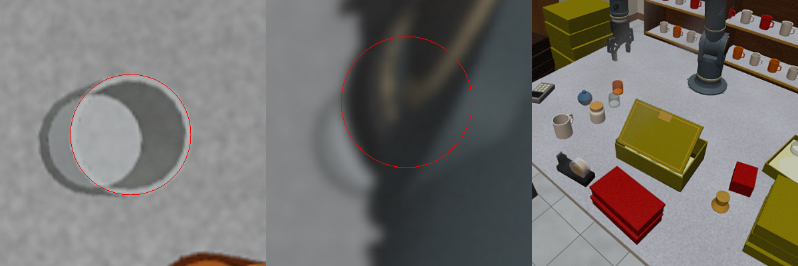

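The rim fit agrees across views, so the tumbler is at (0.4636,-0.256). Grasp and lift it, then look into the opened case.

Run:
```python
from h import *
o=down(YAW+np.pi/2); T=[.4636,-.256]
robot.goto(T+[.13],o)
robot.move_straight(T+[.039],vel=.1)
robot.grip(0.0,30); s=robot.sense(); print('grip',s['opening'],s['gripper_force'],s['tcp_pos'],s['wrist_force'])
robot.move_straight(T+[.25],vel=.15)
robot.sleep(.3)
s=robot.sense(); print(s['t'],s['opening'],s['gripper_force'],s['tcp_pos'],s['wrist_force'])
f=grab('top'); g=grab('wrist'); h=grab('scene')
import pickle; pickle.dump((f,g,h),open('f3.pkl','wb'))
o=[ortho(f,C,.011,half=.16,px=.0008),cv2.resize(h['image'][150:400,180:430,::-1],(400,400))]
cv2.imwrite('pics/o2.png',np.hstack(o))
```

```text
grip 0.6574589624399081 31.46436832845211 [ 0.46385995 -0.25609473  0.03977963] [-0.91696246  1.10574855  5.69908514]
12.675 0.6569467668310877 32.06003364175558 [ 0.46346408 -0.25594216  0.24967188] [-0.49007635  0.27130927 -1.83770208]
```

View pics/o2.png

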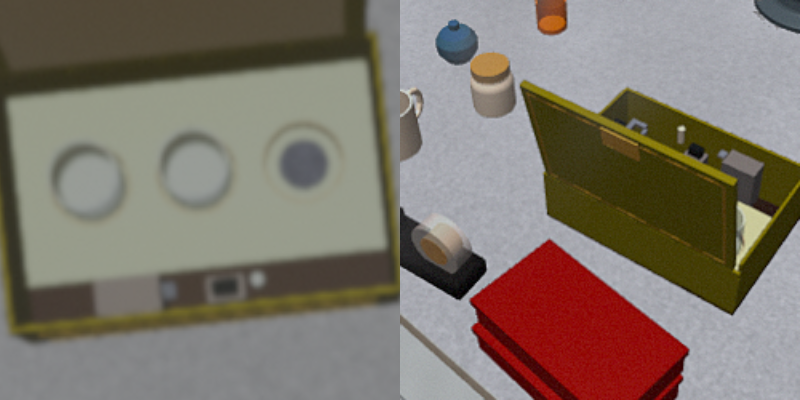

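The lid is fully open. The scene half shows it upright at (630,170), the top half shows it beyond the tray. In the ortho view the two set tumblers sit at (88,180) and (196,170), and the empty well with its grey pad is at (303,163), so the target is the y = -85 well. I'll measure it closer with the wrist camera.

```bash
cat > w.py <<'E'
from h import *
import pickle
f=pickle.load(open('f3.pkl','rb'))[0]
c0=np.array(case(.018,-.085,0)[:2])
def pad(f,nm):
    o=ortho(f,c0,.011,half=.05,px=.00025); hsv=cv2.cvtColor(o,cv2.COLOR_BGR2HSV); 
    g=cv2.GaussianBlur(cv2.cvtColor(o,cv2.COLOR_BGR2GRAY),(0,0),2)
    w=g[100:300,100:300]; t,_=cv2.threshold(w,0,255,cv2.THRESH_OTSU)
    m=(g<t).astype(np.uint8); n,l,s,c=cv2.connectedComponentsWithStats(m); i=l[200,200]
    k=cv2.findContours((l==i).astype(np.uint8),0,2)[0][0]; e=cv2.minAreaRect(k)
    print(nm,'pad',c0+.05-np.array(e[0])[::-1]*.00025,np.array(e[1])*.25)
    o2=ortho(f,c0,.023,half=.05,px=.00025); g2=cv2.GaussianBlur(cv2.cvtColor(o2,cv2.COLOR_BGR2GRAY),(0,0),2)
    h=cv2.HoughCircles(g2,cv2.HOUGH_GRADIENT,1,20,param1=30,param2=12,minRadius=115,maxRadius=132)
    if h is not None:
        for a in h[0][:2]: print(nm,'well',c0+.05-a[[1,0]]*.00025,a[2]*.25)
        a=h[0][0]; cv2.circle(o2,(int(a[0]),int(a[1])),int(a[2]),(0,0,255),1)
    cv2.drawContours(o,[k],-1,(0,0,255),1)
    return np.hstack([o,o2])
E
python3 - <<'E'
from w import *
print('model',c0)
pad(f,'top')
p=case(.018,-.085-.075,.25); robot.goto(p,down(YAW+np.pi/2)); robot.sleep(.3)
g=grab('wrist'); o=pad(g,'wrist'); s=robot.sense(); print(s['t'],s['tcp_pos'],p,s['wrist_force'])
np.save('w4.npy',cloud(g))
cv2.imwrite('pics/o3.png',np.vstack([cv2.resize(o,(800,400)),cv2.resize(np.hstack([g['image'][:,:,::-1]]),(266,200)).repeat(1,1) if 0 else np.hstack([cv2.resize(g['image'][:,:,::-1],(266,200)),np.zeros((200,534,3),np.uint8)])]))
E
```

```text
model [0.61877551 0.0526743 ]
top pad [0.62015051 0.0524243 ] [37.75 37.5 ]
wrist pad [0.61865051 0.0529243 ] [39.25 39.5 ]
wrist well [0.6186505  0.05279929] 29.125
wrist well [0.6236505  0.06179929] 29.5
14.275 [ 0.626756   -0.02274672  0.2502037 ] [np.float64(0.6269665464605088), np.float64(-0.021877074684553133), 0.25] [ 0.85439012  0.90381266 -1.65856963]
```

View pics/o3.png

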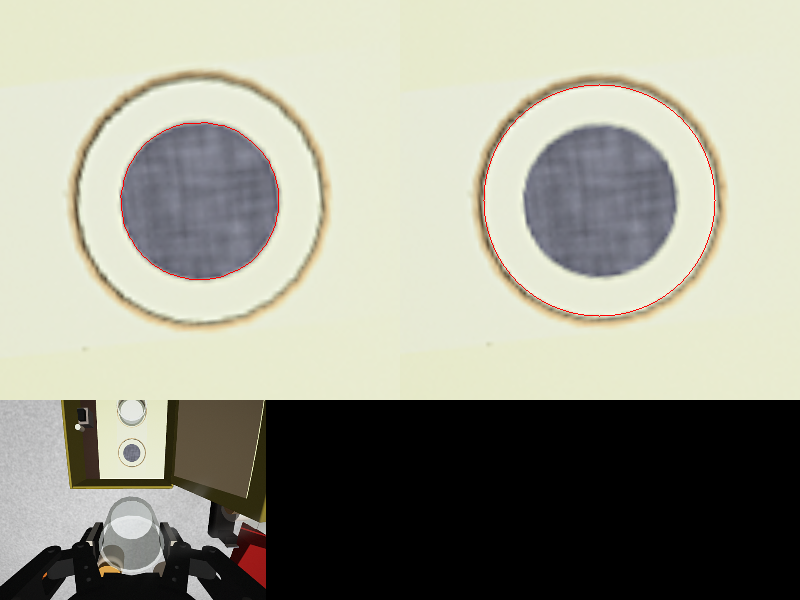

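The wrist view gives the empty well at ortho centre (200,200), world (0.6187,0.0529). This matches the case model, and the tumbler is held upright at lower (132,530). Next I insert it, correcting the small tracking error on the way down and stopping on contact.

```bash
cat > ins.py <<'E'
from h import *
W=np.array([.61865,.0529]); o=down(YAW+np.pi/2)
robot.move_straight([*W,.25],vel=.12)
cmd=W.copy()
for z in (.12,.078):
    robot.move_straight([*cmd,z],vel=.08); robot.sleep(.3)
    e=W-robot.sense()['tcp_pos'][:2]; cmd=cmd+e; print('err',e)
robot.move_straight([*cmd,.078],vel=.02); robot.sleep(.2)
s=robot.sense(); print(s['t'],s['tcp_pos'],s['wrist_force'])
r=robot.move_straight([*cmd,.047],vel=.012,contact_N=4)
s=robot.sense(); print(r,s['t'],s['tcp_pos'],s['tcp_rot'],s['wrist_force'])
E
python3 ins.py
```

```text
err [-8.14857681e-05 -2.70280914e-05]
err [-1.75801392e-04 -1.15896170e-05]
18.55 [0.6183825  0.05289728 0.07798823] [-0.54820591  0.28639175 -1.42536854]
True 20.5417 [0.61838944 0.05286645 0.05083537] [-3.14132399e+00 -1.60160770e-04  1.68025093e+00] [-1.67102609 -0.0189919   5.74857198]
```

It stopped at TCP z = 0.0508, exactly the seated height. Release, retreat and check.

Run:
```python
from h import *
from h import *
p=robot.sense()['tcp_pos']
robot.grip(.88); robot.sleep(.2)
robot.move_straight([p[0],p[1],.2],vel=.1)
robot.move_straight(case(.018,-.085-.075,.25),vel=.15)
robot.sleep(.3)
g=grab('wrist'); P=cloud(g); W=np.array([.6186,.0529])
d=np.hypot(P[...,0]-W[0],P[...,1]-W[1])<.04; q=P[d&(P[...,2]>.062)]
print(robot.sense()['t'],len(q),np.median(q,0),np.percentile(q[:,2],[5,95]),cv2.minEnclosingCircle((q[:,:2]*1000).astype(np.float32)))
robot.goto([.45,-.2,.28],down(YAW+np.pi/2))
s=grab('scene')
cv2.imwrite('pics/o4.png',np.hstack([cv2.resize(g['image'][:,:,::-1],(400,300)),cv2.resize(s['image'][:,:,::-1],(400,300))]))
```

```text
23.825 1033 [0.61765645 0.05484059 0.07076144] [0.065453   0.07216938] ((617.9407348632812, 53.11943817138672), 27.875751495361328)
```

View pics/o4.png

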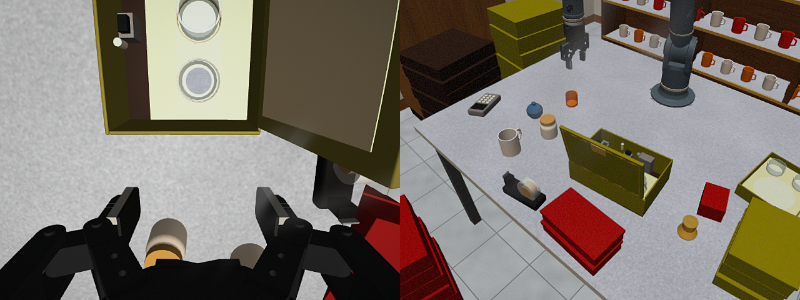

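The tumbler is upright in its well at wrist (198,78), with its rim at z = 0.071 as expected for fully seated. The lid is open at scene (605,160), nothing else has moved, and the arm is clear.

```bash
python3 -c "
from plant import robot
print(robot.close_job(), robot.sense()['t'])"
```

```text
the job is handed in; nothing more can be done
the job is handed in; nothing more can be done
```

The job is handed in: the latch let go and the lid swung fully open by its own spring, the tumbler stands upright and fully home in the empty well, and the arm is clear, with nothing else seen disturbed, at about 26 s of the 64 s allowed.

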